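Seat the vial block in the sampler's drawer, hard in its corner

TASK

Pull the bench sampler's loading drawer fully open by its handle, then set the aluminium vial block down flat on the drawer's tray, its long sides running front to back, and slide it home into the corner so that it bears against the front stop and the side stop at the same time. Finish while still holding the block with the gripper, pressed lightly but steadily against both stops, because I shall then tighten the clamp: do not let go or back off at the end. Do not ram the stops, keep the block upright, and leave the other things on the table where they are.

Things in the scene. Friction and masses are not known exactly. Their poses are not given: they have to be found in the camera images.
- vial_block: Aluminium block 76 (its x) x 56 (its y) x 36 mm high with 4 x 3 bores, ten holding small white-capped glass vials (fixed in it) that rise to 44 mm. 0.2 to 0.4 kg. Origin: centre of its underside; z up. It stands on the table right or left of the sampler, x within 0.5 rad of straight ahead; grip it across its long sides (56 mm). Half a turn makes no difference.
- sampler_front (a point): White bench sampler fixed to the table, turned by up to 0.12 rad: housing 210 deep x 200 wide x 108 mm high with the loading drawer in its front; a tower 248 mm high begins 125 mm behind the front face. This point: middle of the top edge of the front face; x points to its back, y left, z up.
- loading_drawer (a joint): How far the drawer is pulled out, in m: 0 shut, 0.160 fully open against a firm end stop. It runs level, straight out of the front; starts 0 to 0.02 out; needs about 3 N to move and stays where it is left. On its tray, behind and right of the nest, stands a small toe clamp 20 mm high, backed off: its pad is at x = 0.096, y = -0.067 from nest_corner, the rest further back and right.
- drawer_handle (a point): Middle of the drawer's handle, a level round steel bar 11 mm thick, 100 mm long, 66 mm above the table. x points into the sampler (the drawer opens along -x), y left along the bar, z up. The bar stands free in front of the drawer's panel, 36 mm clear behind it, nothing above it. The panel is 168 mm wide, 14 mm thick, its top 90 mm above the table.
- nest_corner (a point): Corner of the nest, front left on the drawer's tray, where the planes of the two stops' faces meet at the tray's floor, 32 mm above the table; moves with it. x into the sampler, y left, z up. Seated, the block's origin is at x = 0.038, y = -0.028, z = 0 here. The tray is flat from x = -0.026 (drawer panel) to 0.134 (housing, when open), y = -0.108 to 0.034 (lips 8 mm high).
- front_stop (a point): Dark steel bar 8 x 42 x 10 mm high fixed across the tray; this point: centre of its underside, at x = -0.004, y = -0.029 from the nest corner. It takes the block's short side: press the block along -x of the nest (the way the drawer opens), which also keeps the drawer at its end stop. Friction on a loaded side stop can hold the block off this one.
- side_stop (a point): Dark steel bar 60 x 8 x 10 mm high fixed along the tray; this point: centre of its underside, at x = 0.038, y = 0.004 from the nest corner. It takes the block's long side: press the block along +y of the nest. Fingers beside the block must stay more than 10 mm above the tray to clear it.
- case: Bystander: clear slide case 83 x 78 x 47 mm, on the side of the table where the block is not; origin: centre of underside.
- tissue: Bystander: tissue pack 70 x 110 x 18 mm, left of the sampler; origin: centre of underside.
- bottle_tall: Bystander: round brown bottle 27 mm wide, 61 mm high, right of the sampler; origin: centre of underside.
- bottle_flat: Bystander: small flat black bottle 20 x 30 x 54 mm, right of the sampler; origin: centre of underside.
- petri: Bystander: petri dish 64 mm wide, 14 mm high, on the near left; origin: centre of underside.
- carton: Bystander: slide carton 78 x 28 x 20 mm, on the near right; origin: centre of underside.

How it is judged:
By the outcome, as a careful person would: the job done as asked, in the order asked, and still so for the second after the job is handed in, while the arm keeps its last pose, push and grip.
It also fails if it takes over 64 s, if anything falls off the work surface, if the arm or the gripper's body presses on something with over 40 N, if the wrist force passes 120 N, or if a joint passes its speed limit or range.

ROBOT

A 6-joint arm with a two-finger parallel gripper is mounted at the origin on a cart in front of the work surface, level with it; the furniture and walls round the work are solid. World frame = base frame: x ahead of the robot, y to its left, z up, the work surface at z = 0. Lengths are in m, angles in rad, forces in N, time in s.
With the tool pointing down it reaches from about 0.375 to 0.9 m from the base axis. Payload 3.1 kg.
Tool frame: the origin (TCP) lies at the very end of the fingers, on their centre line; the grasp point (between the pads) lies 19 mm behind it (robot.hold_point_z is the z of the grasp point in the tool frame, in m); z points along the fingers, y is the direction in which the jaws open and shut (so a half turn about z gives the same grasp; the last joint's range is limited). The gripper opens to 87 mm and grips with 3 to 60 N. Pads are 19 mm wide; open, the fingers measure 117 mm over their backs; the gripper's body (75 mm by 190 mm) begins 51 mm behind the grasp point.
Start: joints at [0.995, 0.527, 1.433, -0, 1.181, -0.178], TCP at [0.242, 0.576, 0.223] pointing down, gripper open.
Joint ranges: [-3.08, 3.08], [-0.75, 2.2], [0.22, 2.44], [-1.43, 4.57], [0, 2.65], [-2.85, 2.85]. Speed limits (rad/s): [2.79, 2.79, 3.14, 3.14, 3.14, 3.14].

INTERFACE

Orientations are given as a unit quaternion [x, y, z, w].
In Python, from rig import robot, viewer, spotter gives the robot as it stands.
- The arm moves only by the shell command python3 -m crank 'ROWS' [FORCE]. ROWS is text: rows parted by semicolons, each of 7 numbers parted by spaces: the turn, a rotation vector about the tool's x, y, z in units of 5 degrees (1.0 is 5 degrees), then the shift along the tool's x, y, z in units of 40 mm (1.0 is 40 mm), then the gripper's target within -1 to 1 (shut at 1, half-way at 0, fully open at -1). A call has 1 to 5 rows; each row shifts and turns the pose as measured when the row begins, along the tool's axes as they then stand; what a row does not reach is not made up. A row lasts 1/8 s, in which the tool goes at most 62.5 mm and 10.7 degrees, less where a joint would pass 70% of its speed; a pose out of reach is approached as far as the arm can. A call is refused whole if a number of a shift passes 1 or a number of a turn 1, either way. A call with a gripper value outside its range is refused whole. The fingers move at their own pace and stop on an object; FORCE is the grip in N (left out, the last holds). Time passes only in rows, so rows that do not move let the fingers close. It gives the time, the measured TCP pose, the force and the opening at its end, in the units of the state.
- robot.get_obs(): the state, without advancing time (a new reading comes with each control period).
- viewer.camera(name): name is "side" or "top" or "wrist"; returns a dict with "img" (384x512x3 uint8, red, green, blue), "camera_matrix" (3x3 intrinsics, pixels), "xyz" and "attitude" of the camera in the world. Camera axes: x right, y down, z forward; pixel columns grow to the right and rows downward; lengths in m; the calibration is good to about 2 mm. A picture is of the moment at which its call begins. There is no depth.
- robot.hand_in(): hands the job in, once; it reports no verdict.
Trained networks look in a picture, given as the dict that the camera call returned (one of the last four; its "shot" number tells which), for a name from the list of things; names that differ only in an ending like _2 or _b are one class to them, and where a whole thing is asked for, a point or a joint stands for the part that bears it (a point fixed in the world has none). Each returns a list of dicts, best first, with "score" (0 to 1); they miss things now and then, are a little off and sometimes report something else, mostly with a low value. They report only what shows in the picture. A call takes as long as a camera call.
- spotter.boxes_of(name, picture): "at" ([x, y, z] in m, in the coordinates of the camera as it stood for that picture, good to about 4 mm: the middle of the surface that is visible of it).
The state is a dict: "time": time; "q": joint angles; "joint_velocities": joint speeds; "joint_torque": joint torques, N m; "position": TCP position; "tool_rot": TCP orientation; "ft_force": force on the tool from outside, world axes, zero at the start; "moment": the same for the moment, N m; "grip_width": finger opening in m.
Only numpy, scipy, OpenCV 4.12 (cv2) and the standard library are available. Lean on these libraries where they do the work, as an engineer would, in place of code of your own. Each camera call takes 0.05 s, during which the arm holds its last target.

## Working session

There is one attempt and no reset: what is moved stays moved. The work goes in short steps, Python scripts to look and compute and a shell command to move; the robot and the scene stay as the last step left them, time stands still between calls to the robot, and variables do not carry over. Pictures are saved under pics/ and viewed, and the job is handed in when it is done.

```bash
ls; mkdir -p pics; cat > h.py <<'E'
import numpy as np, cv2
from scipy.spatial.transform import Rotation as R
from rig import robot, viewer, spotter
def shot(name,fn=None):
    p=viewer.camera(name)
    if fn: cv2.imwrite('pics/'+fn+'.png',cv2.cvtColor(p['img'],cv2.COLOR_RGB2BGR))
    return p
def Rc(p):
    a=np.array(p['attitude'])
    return R.from_quat(a).as_matrix() if a.size==4 else a.reshape(3,3)
def w(p,at): return Rc(p)@np.array(at)+np.array(p['xyz'])
def ray(p,u,v,z):
    d=Rc(p)@np.linalg.inv(p['camera_matrix'])@np.array([u,v,1.]); c=np.array(p['xyz'])
    return c+d*(z-c[2])/d[2]
def proj(p,X):
    k=np.array(p['camera_matrix'])@(Rc(p).T@(np.array(X)-np.array(p['xyz']))); return k[:2]/k[2]
def st():
    o=robot.get_obs(); print('t',round(o['time'],3),'p',np.round(o['position'],4),'rpy',np.round(R.from_quat(o['tool_rot']).as_rotvec(),3),'q',np.round(o['q'],3),'F',np.round(o['ft_force'],1),'M',np.round(o['moment'],2),'w',round(o['grip_width'],4)); return o
E
python3 - <<'E'
from h import *
st()
for n in ['top','side','wrist']:
    p=shot(n,n+'0'); print(n,p['shot'],p['xyz'],np.round(p['attitude'],3),np.round(p['camera_matrix'],1).tolist())
    for t in ['vial_block','sampler_front','drawer_handle','loading_drawer','front_stop','case','tissue','bottle_tall','bottle_flat','petri','carton']:
        for b in spotter.boxes_of(t,p)[:2]: print(t,round(b['score'],2),np.round(w(p,b['at']),3),np.round(proj(p,w(p,b['at']))))
E
```

```text
pics
t 0.0 p [0.2417 0.5756 0.2216] rpy [-6.210e-01 -3.079e+00  3.000e-03] q [ 0.995  0.528  1.434 -0.     1.181 -0.178] F [0.1 0.3 0.7] M [-0.07  0.01 -0.02] w 0.0869
top 1 [ 0.45645819 -0.01948165  1.22945375] [ 0.712 -0.7    0.038 -0.032] [[429.5, 0.0, 254.1], [0.0, 429.5, 196.8], [0.0, 0.0, 1.0]]
vial_block 0.81 [0.439 0.313 0.037] [129. 244.]
sampler_front 0.89 [ 0.774 -0.065  0.108] [269. 120.]
drawer_handle 0.66 [ 0.64  -0.073  0.073] [271. 172.]
loading_drawer 0.87 [ 0.642 -0.069  0.072] [269. 171.]
loading_drawer 0.25 [ 0.623 -0.281  0.045] [345. 180.]
front_stop 0.69 [ 0.641 -0.069  0.066] [269. 172.]
case 0.89 [ 0.466 -0.381  0.048] [382. 238.]
tissue 0.67 [0.611 0.28  0.017] [145. 183.]
bottle_tall 0.51 [ 0.625 -0.283  0.045] [346. 180.]
bottle_flat 0.59 [ 0.618 -0.344  0.039] [367. 183.]
petri 0.6 [0.428 0.156 0.017] [187. 248.]
carton 0.79 [ 0.43  -0.228  0.019] [324. 250.]
side 2 [ 0.17903609 -0.63346575  0.69507355] [ 0.865 -0.262  0.114 -0.412] [[358.1, 0.0, 260.0], [0.0, 358.1, 191.6], [0.0, 0.0, 1.0]]
vial_block 0.79 [0.434 0.296 0.036] [171. 170.]
sampler_front 0.
[... 151 characters left out ...]
ng_drawer 0.75 [ 0.639 -0.08   0.062] [296. 205.]
front_stop 0.86 [ 0.64  -0.084  0.065] [297. 205.]
case 0.57 [ 0.461 -0.392  0.049] [321. 334.]
case 0.57 [0.426 0.156 0.019] [187. 199.]
tissue 0.67 [0.602 0.274 0.018] [221. 161.]
tissue 0.63 [ 0.642 -0.083  0.068] [297. 203.]
bottle_tall 0.73 [ 0.623 -0.288  0.041] [345. 264.]
bottle_tall 0.52 [ 0.61  -0.354  0.03 ] [361. 289.]
bottle_flat 0.84 [ 0.609 -0.354  0.032] [361. 289.]
petri 0.87 [0.426 0.156 0.016] [188. 200.]
carton 0.9 [ 0.424 -0.233  0.019] [260. 293.]
wrist 3 [0.16531416 0.60904516 0.384903  ] [0.823 0.547 0.084 0.127] [[305.1, 0.0, 255.1], [0.0, 305.1, 191.0], [0.0, 0.0, 1.0]]
vial_block 0.84 [0.411 0.35  0.021] [156. 329.]
```

```bash
python3 - <<'E'
import cv2
a=cv2.imread('pics/top0.png'); c=a[60:280,90:420]
cv2.imwrite('pics/top0c.png',cv2.resize(c,None,fx=2.4,fy=2.4,interpolation=cv2.INTER_CUBIC))
E
```

```text
(no output)
```

View pics/top0c.png

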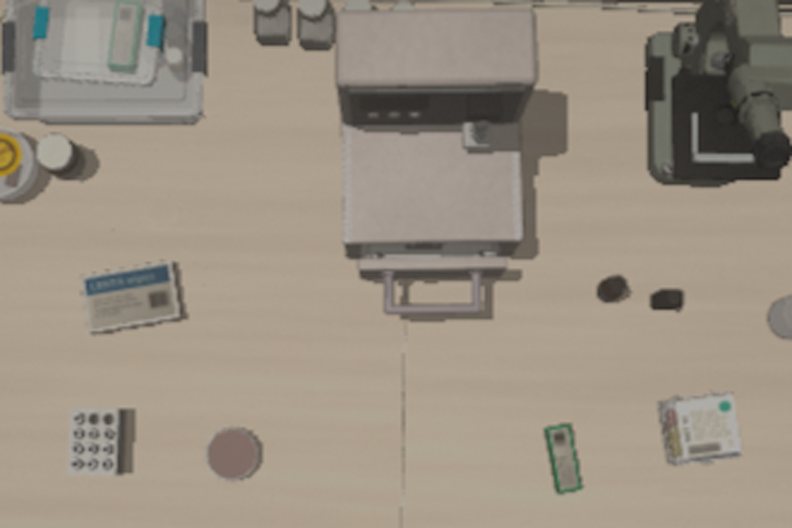

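View pics/side0.png

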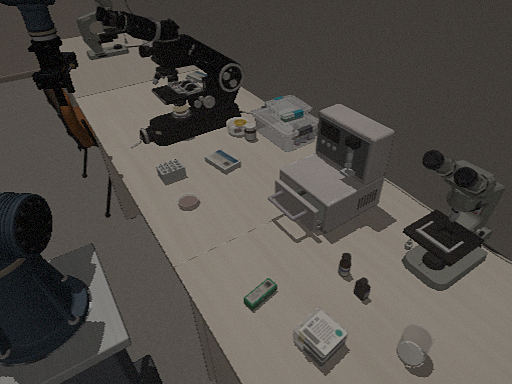

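```bash
python3 - <<'E'
from h import *
p=shot('top')
f=lambda u,v,z: ray(p,90+(u+.5)/2.4-.5,60+(v+.5)/2.4-.5,z)
for n,u,v,z in [('frontL',345,243,.108),('frontR',521,240,.108),('backR',521,123,.108),('backL',343,125,.108),('barL',385,307,.072),('barR',480,312,.072),('panL',360,265,.09),('panR',506,265,.09),('b1',70,411,.036),('b2',118,409,.036),('b3',119,472,.036),('b4',70,472,.036)]: print(n,np.round(f(u,v,z),4))
E
python3 - <<'E'
import cv2
a=cv2.imread('pics/top0.png')
cv2.imwrite('pics/a.png',cv2.resize(a[150:200,225:315],None,fx=8,fy=8,interpolation=cv2.INTER_CUBIC))
cv2.imwrite('pics/b.png',cv2.resize(a[220:270,100:210],None,fx=7,fy=7,interpolation=cv2.INTER_CUBIC))
E
```

```text
frontL [0.6613 0.0281 0.108 ]
frontR [ 0.6681 -0.166   0.108 ]
backR [ 0.8005 -0.1654  0.108 ]
backL [0.7944 0.0332 0.108 ]
barL [ 0.5954 -0.0171  0.072 ]
barR [ 0.5915 -0.1246  0.072 ]
panL [0.64   0.0116 0.09  ]
panR [ 0.6429 -0.1516  0.09  ]
b1 [0.4728 0.3435 0.036 ]
b2 [0.476  0.2884 0.036 ]
b3 [0.4042 0.2842 0.036 ]
b4 [0.4033 0.3402 0.036 ]
```

View pics/a.png

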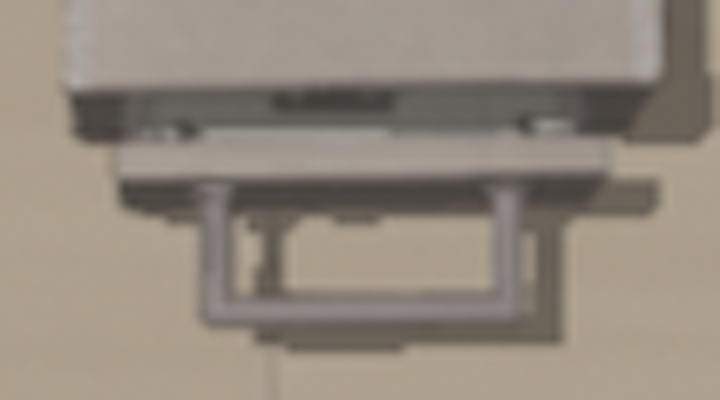

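View pics/b.png

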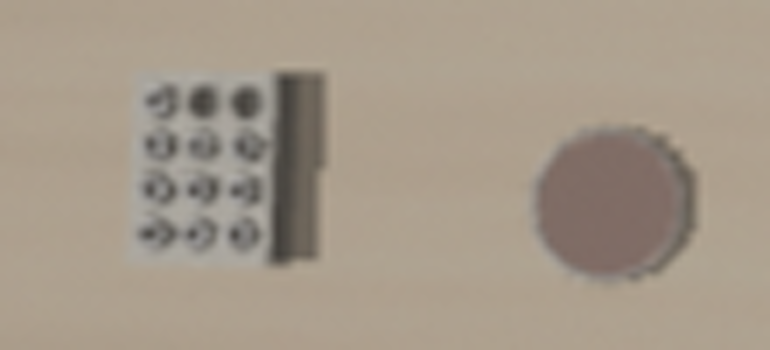

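```bash
python3 - <<'E'
from h import *
p=shot('top')
f=lambda u,v,z,s,o: ray(p,o[0]+(u+.5)/s-.5,o[1]+(v+.5)/s-.5,z)
for n,u,v,z in [('frontL',68,90,.108),('frontR',660,80,.108),('barL',205,309,.066),('barR',518,305,.066),('panL',118,178,.09),('panR',608,175,.09),('panbL',118,145,.09),('panbR',610,140,.09)]: print(n,np.round(f(u,v,z,8,(225,150)),4))
for n,u,v,z in [('b1',136,73,.036),('b2',277,73,.036),('b3',270,263,.036),('b4',126,263,.036),('v00',163,102,.044),('v02',250,102,.044),('v30',158,235,.044),('v32',245,235,.044)]: print(n,np.round(f(u,v,z,7,(100,220)),4))
o=st(); print(R.from_quat(o['tool_rot']).as_matrix().round(3))
E
```

```text
frontL [0.6616 0.0292 0.108 ]
frontR [ 0.6685 -0.1667  0.108 ]
barL [ 0.5945 -0.0173  0.066 ]
barR [ 0.5978 -0.124   0.066 ]
panL [0.6354 0.0126 0.09  ]
panR [ 0.6393 -0.1517  0.09  ]
panbL [0.6465 0.0128 0.09  ]
panbR [ 0.6512 -0.1523  0.09  ]
b1 [0.4755 0.3432 0.036 ]
b2 [0.4764 0.2877 0.036 ]
b3 [0.402  0.2873 0.036 ]
b4 [0.4011 0.3437 0.036 ]
v00 [0.4642 0.3297 0.044 ]
v02 [0.4648 0.2957 0.044 ]
v30 [0.4125 0.3293 0.044 ]
v32 [0.4131 0.2954 0.044 ]
t 1.9 p [0.2421 0.5762 0.2225] rpy [-0.621 -3.08   0.   ] q [ 0.994  0.528  1.433 -0.     1.181 -0.178] F [-0.3  0.1 -0.3] M [0.01 0.05 0.04] w 0.0868
[[-0.922  0.387 -0.   ]
 [ 0.387  0.922 -0.   ]
 [-0.    -0.    -1.   ]]
```

```bash
cat >> h.py <<'E'
def plan(tgt,yaw,maxn=30,tilt=True):
    """target TCP pos, tool-y azimuth (rad); tool down. prints rows"""
    o=robot.get_obs(); P=np.array(o['position']); M=R.from_quat(o['tool_rot'])
    y=np.array([np.cos(yaw),np.sin(yaw),0]); z=np.array([0,0,-1.]); T=R.from_matrix(np.array([np.cross(y,z),y,z]).T)
    rows=[]
    for i in range(maxn):
        rv=(M.inv()*T).as_rotvec()/np.deg2rad(5); d=M.inv().apply(np.array(tgt)-P)/.04
        if np.abs(rv).max()<.05 and np.abs(d).max()<.02: break
        rv=rv*min(1,1/max(1e-9,np.abs(rv).max())); d=d*min(1,1/max(1e-9,np.abs(d).max()))
        rv=rv.round(2); d=d.round(2)
        rows.append(' '.join('%g'%v for v in np.r_[rv,d]))
        P=P+M.apply(d*.04); M=M*R.from_rotvec(rv*np.deg2rad(5))
    for r in rows: print(r)
E
python3 -c "
from h import *
plan([.594,-.071,.16],.03)"
```

```text
-0 0 1 -1 -0.8 0.11
-0 0 1 -1 -0.67 0.1
-0 0 1 -1 -0.55 0.1
-0 0 1 -1 -0.44 0.09
-0 0 1 -1 -0.34 0.09
-0 0 1 -1 -0.24 0.09
-0 0 1 -1 -0.15 0.09
-0 0 1 -1 -0.06 0.08
-0 0 1 -1 0.02 0.08
-0 0 1 -1 0.11 0.09
-0 0 1 -1 0.2 0.09
-0 0 1 -1 0.29 0.09
-0 0 1 -1 0.39 0.09
-0 0 0.1 -1 0.5 0.09
-0 0 -0 -1 0.51 0.1
-0 0 -0 -1 0.51 0.09
-0 0 -0 -0.98 0.49 0.09
```

```bash
python3 -m crank '0 0 1 -1 -0.8 0.1 0.2; 0 0 1 -1 -0.7 0.1 0.2; 0 0 1 -1 -0.55 0.1 0.2; 0 0 1 -1 -0.45 0.1 0.2; 0 0 1 -1 -0.35 0.1 0.2'; python3 -c "
from h import *
st();plan([.594,-.071,.16],.03)"
```

```text
time: 2.52
position: [0.353, 0.3694, 0.2026]
tool_rot: [0.408, 0.913, 0.003, 0.001]
ft_force: [0.1, -0.9, -0.2]
grip_width: 0.0452
t 2.525 p [0.353  0.3694 0.2026] rpy [1.282 2.866 0.009] q [ 0.588  0.4    1.742  0.002  0.994 -0.142] F [ 0.1 -0.9 -0.2] M [-0.01  0.02 -0.05] w 0.0452
0.01 -0 1 -1 -0.23 0.09
0.01 -0 1 -1 -0.14 0.08
0.01 -0 1 -1 -0.05 0.08
0.01 -0.01 1 -1 0.03 0.08
0.01 -0 1 -1 0.12 0.09
0 -0.01 1 -1 0.21 0.09
0.01 -0 1 -1 0.3 0.09
0 -0.01 1 -1 0.4 0.09
0 0 0.01 -1 0.51 0.09
0 0 0 -1 0.51 0.1
0 0 0 -1 0.51 0.09
0 0 0 -0.89 0.45 0.09
```

Tracks well.

```bash
python3 -m crank '0 0 1 -1 -0.25 0.1 0.2; 0 0 1 -1 -0.15 0.1 0.2; 0 0 1 -1 -0.05 0.1 0.2; 0 0 1 -1 0.05 0.1 0.2; 0 0 1 -1 0.1 0.1 0.2' && python3 -m crank '0 0 1 -1 0.2 0.05 0.2; 0 0 1 -1 0.3 0.05 0.2; 0 0 1 -1 0.4 0.05 0.2; 0 0 0 -1 0.5 0.05 0.2;  0 0 0 -1 0.5 0.05 0.2'; python3 -c "
from h import *
st();plan([.594,-.071,.16],.03)"
```

```text
time: 3.15
position: [0.4523, 0.1855, 0.183]
tool_rot: [0.602, 0.798, 0.005, 0.002]
ft_force: [0.0, 1.6, 0.6]
grip_width: 0.0348
time: 3.78
position: [0.5544, -0.0124, 0.1733]
tool_rot: [0.705, 0.709, 0.006, 0.002]
ft_force: [-0.2, 0.5, 0.2]
grip_width: 0.0351
t 3.775 p [ 0.5544 -0.0124  0.1733] rpy [2.212 2.226 0.02 ] q [-0.229  0.493  1.67   0.011  0.969 -0.241] F [-0.2  0.5  0.2] M [-0.06  0.09 -0.02] w 0.0351
0.14 -0.07 -0.27 -1 0.66 0.23
-0 -0 -0 -0.48 0.31 0.1
```

```bash
python3 -m crank '0.1 -0.05 -0.3 -1 0.65 0.2 0.2; 0 0 0 -0.5 0.3 0.1 0.2; 0 0 0 0 0 0 0.2'; python3 -c "
from h import *
st();plan([.594,-.071,.16],.03)
p=shot('wrist','w1')
for t in ['drawer_handle','sampler_front']:
  for b in spotter.boxes_of(t,p)[:1]: print(t,round(b['score'],2),np.round(w(p,b['at']),4),proj(p,w(p,b['at'])))
for y in (-.124,-.0707,-.0173): print(proj(p,[.596-.03*(y+.0707),y,.066]))
for u,v in [(0,0)]: pass
"
```

```text
time: 4.15
position: [0.5958, -0.0764, 0.1611]
tool_rot: [0.697, 0.717, 0.002, 0.001]
ft_force: [-0.3, -0.0, -0.1]
grip_width: 0.035
t 4.15 p [ 0.5958 -0.0764  0.1611] rpy [2.189 2.251 0.007] q [-0.315  0.568  1.558  0.004  1.012 -0.345] F [-0.3 -0.  -0.1] M [-0.09  0.07 -0.01] w 0.035
0.05 -0.02 -0.02 0.14 -0.04 0.03
drawer_handle 0.98 [ 0.6417 -0.0507  0.0716] [309.79936024 168.40052169]
sampler_front 0.56 [ 0.7029 -0.0374  0.107 ] [403.89329187 163.9548776 ]
[255.20786445 242.41290708]
[255.127361   187.75482831]
[255.03654191 126.0929212 ]
```

View pics/w1.png

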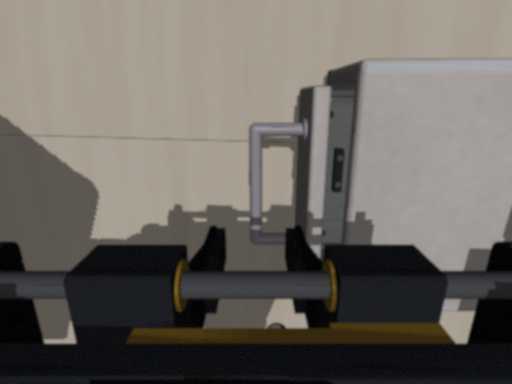

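```bash
python3 -m crank '0.05 0 0 0.15 -0.05 0.8 0.2; 0 0 0 0 0 0.8 0.2; 0 0 0 0 0 0.7 0.2; 0 0 0 0 0 0.35 0.2; 0 0 0 0 0 0 0.2'; python3 -c "
from h import *
st();plan([.595,-.071,.051],.03)
p=shot('wrist','w2')"
```

```text
time: 4.92
position: [0.5896, -0.0593, 0.0564]
tool_rot: [0.693, 0.721, 0.001, -0.001]
ft_force: [-0.3, -0.5, -0.1]
grip_width: 0.0349
t 4.925 p [ 0.5896 -0.0593  0.0564] rpy [-2.175 -2.263 -0.004] q [-0.29   0.713  1.639  0.004  0.79  -0.333] F [-0.3 -0.5 -0.1] M [-0.04  0.05 -0.01] w 0.0349
-0 -0.04 0.11 -0.3 0.12 0.13
```

View pics/w2.png

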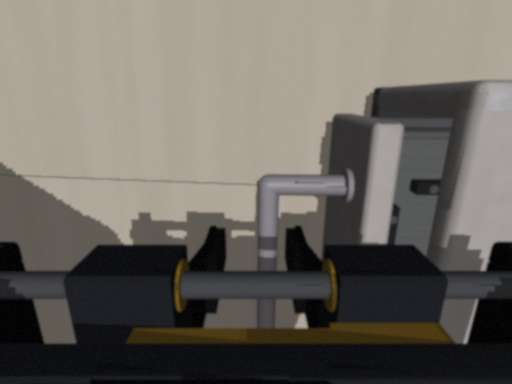

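```bash
python3 -m crank '0 0 0.1 -0.3 0.1 0.1 0.2; 0 0 0 0 0 0 1; 0 0 0 0 0 0 1; 0 0 0 0 0 0 1' 30; python3 -c "
from h import *
st()"
```

```text
time: 5.48
position: [0.5972, -0.0731, 0.056]
tool_rot: [0.696, 0.718, 0.003, 0.002]
ft_force: [0.1, 0.0, -0.8]
grip_width: 0.0126
t 5.475 p [ 0.5972 -0.0731  0.056 ] rpy [2.185 2.251 0.009] q [-0.309  0.72   1.622  0.005  0.793 -0.342] F [ 0.1  0.  -0.8] M [-0.05  0.11 -0.01] w 0.0126
```

```bash
python3 -m crank '0 0 0 0 -0.3 0 1; 0 0 0 0 -0.5 0 1; 0 0 0 0 -0.6 0 1; 0 0 0 0 -0.6 0 1; 0 0 0 0 -0.5 0 1'; python3 -c "
from h import *
st()"
```

```text
time: 6.1
position: [0.501, -0.0765, 0.0561]
tool_rot: [0.696, 0.718, 0.008, 0.01]
ft_force: [2.5, 1.2, -3.1]
grip_width: 0.01
t 6.1 p [ 0.501  -0.0765  0.0561] rpy [2.174 2.24  0.025] q [-0.377  0.639  1.88   0.013  0.599 -0.417] F [ 2.5  1.2 -3.1] M [ 0.06 -0.46  0.01] w 0.01
```

```bash
python3 -m crank '0 0 0 0 -0.3 0 1; 0 0 0 0 -0.3 0 1; 0 0 0 0 -0.2 0 1; 0 0 0 0 -0.1 0 1'; python3 -m crank '0 0 0 0 -0.15 0 1;0 0 0 0 -0.15 0 1;0 0 0 0 -0.15 0 1'; python3 -c "
from h import *
st()"
```

```text
time: 6.6
position: [0.4638, -0.0777, 0.056]
tool_rot: [0.697, 0.717, 0.009, 0.011]
ft_force: [3.1, 3.0, -0.5]
grip_width: 0.0098
time: 6.98
position: [0.4494, -0.0784, 0.0561]
tool_rot: [0.698, 0.716, 0.012, 0.015]
ft_force: [19.5, 17.2, -9.2]
grip_width: 0.0099
t 6.975 p [ 0.4494 -0.0784  0.0561] rpy [2.171 2.228 0.037] q [-0.427  0.605  2.016  0.026  0.484 -0.476] F [19.5 17.2 -9.2] M [ 2.75 -3.    0.16] w 0.0099
```

```bash
python3 -m crank '0 0 0 0 -0.15 0 1;0 0 0 0 -0.15 0 1'; python3 -c "
from h import *
st();p=shot('top','t1');print(p['shot'])"
```

```text
time: 7.22
position: [0.4497, -0.0785, 0.056]
tool_rot: [0.7, 0.713, 0.02, 0.025]
ft_force: [19.8, 17.6, -6.8]
grip_width: 0.0101
t 7.225 p [ 0.4497 -0.0785  0.056 ] rpy [2.166 2.204 0.062] q [-0.433  0.602  2.035  0.047  0.444 -0.492] F [19.8 17.6 -6.8] M [ 2.99 -2.95  0.36] w 0.0101
8
```

```bash
python3 - <<'E'
import cv2
a=cv2.imread('pics/t1.png')
cv2.imwrite('pics/t1c.png',cv2.resize(a[100:250,200:340],None,fx=4,fy=4,interpolation=cv2.INTER_CUBIC))
E
```

```text
(no output)
```

View pics/t1c.png

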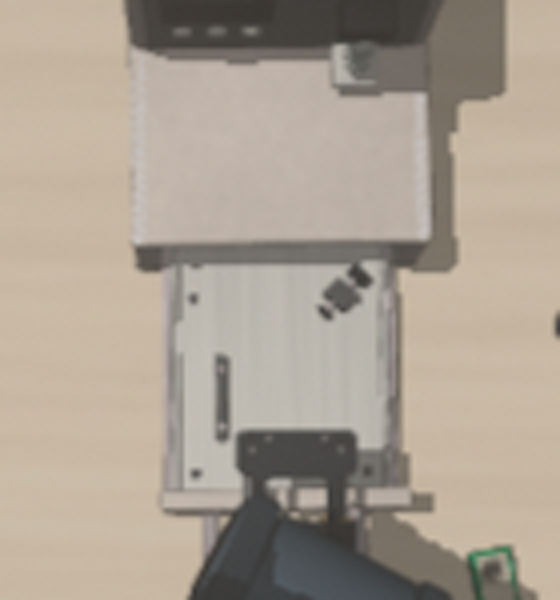

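```bash
python3 -m crank '0 0 0 0 0 0 1; 0 0 0 0 0 0 0.2; 0 0 0 0 0 0 0.2; 0 0 0 0 0 0 0.2'; python3 -c "
from h import *
st()"
```

```text
time: 7.78
position: [0.4464, -0.0775, 0.055]
tool_rot: [0.7, 0.714, 0.018, 0.023]
ft_force: [0.0, -0.6, 0.7]
grip_width: 0.0305
t 7.775 p [ 0.4464 -0.0775  0.055 ] rpy [2.167 2.211 0.057] q [-0.433  0.603  2.039  0.045  0.445 -0.493] F [ 0.  -0.6  0.7] M [-0.04  0.09 -0.02] w 0.0305
```

```bash
python3 -c "
from h import *
plan([.4464,-.0775,.16],.03)"
```

```text
0.66 0.08 -0.11 -0.01 0.06 -1
0 -0 -0 0 -0 -1
0 -0 -0 0 -0 -0.62
```

```bash
python3 -m crank '0 0 0 0 0.05 -0.6 0.2; 0.3 0 0 0 0 -0.8 0.2; 0.3 0.1 -0.1 0 0 -1 0.2; 0 0 0 0 0 -0.6 -0.6'; python3 -c "
from h import *
st();plan([.439,.3145,.17],1.576)"
```

```text
time: 8.28
position: [0.4394, -0.0766, 0.1756]
tool_rot: [0.698, 0.717, -0.0, -0.005]
ft_force: [0.9, 0.3, -0.8]
grip_width: 0.0392
t 8.275 p [ 0.4394 -0.0766  0.1756] rpy [-2.184e+00 -2.244e+00  1.000e-03] q [-0.426  0.368  1.912  0.004  0.871 -0.455] F [ 0.9  0.3 -0.8] M [-0.09  0.02  0.01] w 0.0392
-0 -0.01 -1 1 0.03 0.02
-0 -0.01 -1 1 0.11 0.02
-0 -0.01 -1 1 0.2 0.02
-0 -0.01 -1 1 0.3 0.02
-0 -0.01 -1 1 0.39 0.02
-0 -0.01 -1 1 0.5 0.02
-0 -0.01 -1 1 0.61 0.02
-0 -0.01 -1 1 0.74 0.02
-0 -0.01 -1 0.82 0.73 0.01
-0 -0.01 -1 0 0 0
-0 -0.01 -1 0 0 0
-0 -0 -1 0 0 0
-0 -0.01 -1 0 0 0
-0.01 -0 -1 0 0 0
-0 -0.01 -1 0 0 0
-0.01 -0 -1 0 0 0
-0 -0.01 -1 0 0 0
-0.01 -0 -0.75 0 0 0
```

```bash
python3 -m crank '0 0 -1 1 0.05 0 -1; 0 0 -1 1 0.1 0 -1; 0 0 -1 1 0.2 0 -1; 0 0 -1 1 0.3 0 -1; 0 0 -1 1 0.4 0 -1' >/dev/null;  python3 -m crank '0 0 -1 1 0.5 0 -1; 0 0 -1 1 0.6 0 -1; 0 0 -1 1 0.7 0 -1; 0 0 -1 0.6 0.6 0 -1; 0 0 -1 0 0 0 -1'; python3 -m crank '0 0 -1 0 0 0 -1;0 0 -1 0 0 0 -1;0 0 -1 0 0 0 -1;0 0 -1 0 0 0 -1;0 0 -1 0 0 0 -1'; python3 -c "
from h import *
st();plan([.439,.3145,.15],1.576)"
```

```text
time: 9.52
position: [0.4347, 0.3101, 0.1775]
tool_rot: [0.32, 0.948, -0.001, -0.005]
ft_force: [-0.5, -0.4, -0.2]
grip_width: 0.0871
time: 10.15
position: [0.4306, 0.3078, 0.1751]
tool_rot: [0.099, 0.995, -0.003, -0.009]
ft_force: [-0.4, 0.4, 0.7]
grip_width: 0.087
t 10.15 p [0.4306 0.3078 0.1751] rpy [-0.311 -3.109  0.009] q [ 0.407  0.471  1.709  0.004  0.979 -0.967] F [-0.4  0.4  0.7] M [0.01 0.   0.01] w 0.087
-0.03 -0.08 -1 -0.18 0.21 0.62
-0.02 -0.09 -1 -0 -0 0
-0.01 -0.03 -0.34 -0 -0 0
```

```bash
python3 -m crank '0 -0.1 -1 -0.2 0.2 0 -1; 0 -0.05 -1 0 0 0 -1; 0 0 -0.35 0 0 0.3 -1; 0 0 0 0 0 0 -1'; python3 -c "
from h import *
st();plan([.439,.3145,.15],1.576)
p=shot('wrist','w3')
for b in spotter.boxes_of('vial_block',p)[:1]: print(round(b['score'],2),np.round(w(p,b['at']),4),proj(p,w(p,b['at'])))
np.save('p3.npy',p,allow_pickle=True)
"; python3 -c "
import cv2
a=cv2.imread('pics/w3.png');cv2.imwrite('pics/w3c.png',cv2.resize(a[0:300],None,fx=1.5,fy=1.5))"
```

```text
time: 10.65
position: [0.4376, 0.3115, 0.1605]
tool_rot: [-0.005, 1.0, -0.004, -0.005]
ft_force: [0.3, -1.0, -0.3]
grip_width: 0.0877
t 10.65 p [0.4376 0.3115 0.1605] rpy [ 0.015 -3.131  0.013] q [ 0.413  0.5    1.705 -0.005  0.949 -1.165] F [ 0.3 -1.  -0.3] M [ 0.03 -0.03 -0.02] w 0.0877
-0.1 -0.12 0.05 -0.04 0.08 0.26
0.71 [0.4354 0.3212 0.0407] [265.52004182 184.30392358]
```

View pics/w3.png

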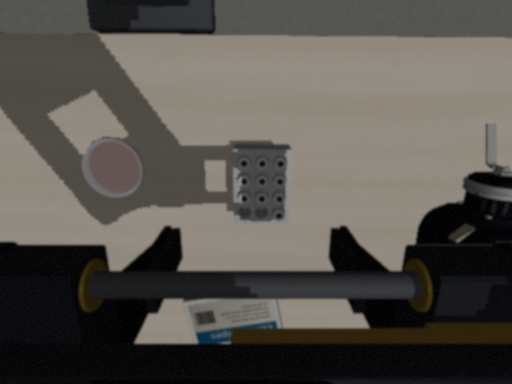

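```bash
python3 -c "
import cv2
a=cv2.imread('pics/w3.png');cv2.imwrite('pics/w3c.png',cv2.resize(a[130:240,210:315],None,fx=7,fy=5.4545,interpolation=cv2.INTER_CUBIC))"
```

```text
(no output)
```

View pics/w3c.png

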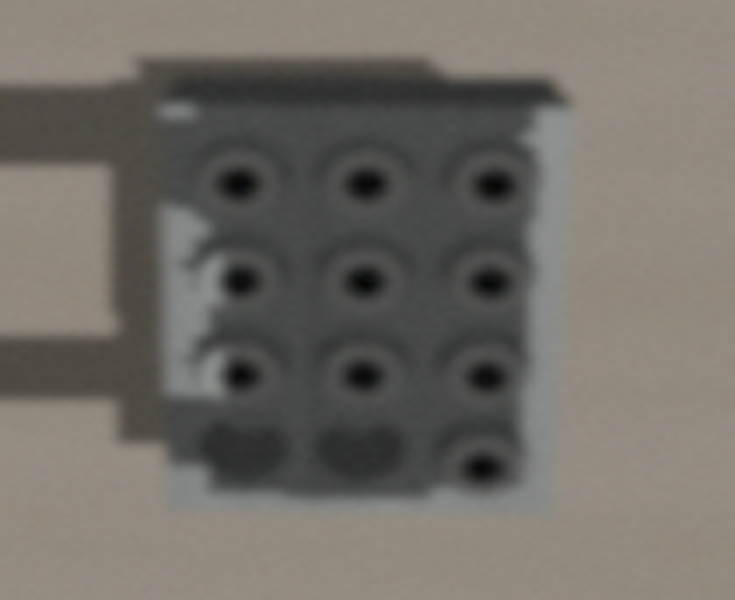

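```bash
python3 -c "
from h import *
p=np.load('p3.npy',allow_pickle=True).item()
f=lambda u,v,z: ray(p,210+(u+.5)/7-.5,130+(v+.5)/5.4545-.5,z)
c=[f(u,v,.036) for u,v in [(160,103),(570,103),(552,512),(168,510)]]
print(np.round(c,4),np.mean(c,0))
v=[f(u,v,.044) for u,v in [(237,184),(493,184),(483,467),(240,375),(488,375)]]
print(np.round(v,4))
"
```

```text
[[0.4019 0.2893 0.036 ]
 [0.4013 0.3447 0.036 ]
 [0.4778 0.3455 0.036 ]
 [0.4781 0.2896 0.036 ]] [0.43976423 0.31725907 0.036     ]
[[0.4144 0.3001 0.044 ]
 [0.414  0.3342 0.044 ]
 [0.4658 0.3345 0.044 ]
 [0.4488 0.3005 0.044 ]
 [0.4483 0.3346 0.044 ]]
```

```bash
python3 -m crank '-0.1 -0.1 0.05 -0.05 0.1 0.6 -1; 0 0 0 0 0 0.8 -1; 0 0 0 0 0 0 -1'; python3 -c "
from h import *
st();plan([.440,.3165,.015],1.578)
"
```

```text
time: 11.12
position: [0.4416, 0.3164, 0.1052]
tool_rot: [-0.002, 1.0, 0.001, 0.002]
ft_force: [-0.3, 0.1, -0.2]
grip_width: 0.0872
t 11.125 p [0.4416 0.3164 0.1052] rpy [-0.005  3.138  0.004] q [ 4.150e-01  5.870e-01  1.746e+00  1.000e-03  8.040e-01 -1.160e+00] F [-0.3  0.1 -0.2] M [0.03 0.01 0.01] w 0.0872
0.03 0.04 -0.04 0.02 -0 1
-0 0 -0 0.02 0 1
-0 0 -0 0 0 0.26
```

```bash
python3 -m crank '0.03 0.05 -0.04 0 0 0.7 -1; 0 0 0 0 0 0.7 -1; 0 0 0 0 0 0.5 -1; 0 0 0 0 0 0 -1'; python3 -c "
from h import *
st();plan([.440,.3165,.015],1.578)
"
```

```text
time: 11.62
position: [0.4464, 0.3186, 0.0325]
tool_rot: [-0.003, 1.0, 0.002, 0.004]
ft_force: [0.1, 0.4, -0.1]
grip_width: 0.0866
t 11.625 p [0.4464 0.3186 0.0325] rpy [-0.009  3.133  0.006] q [ 0.416  0.716  1.77   0.     0.647 -1.161] F [ 0.1  0.4 -0.1] M [-0.    0.02  0.06] w 0.0866
0.04 0.1 -0.02 0.16 -0.05 0.44
```

```bash
python3 -m crank '0.05 0.1 -0.02 0.15 -0.05 0.4 -1; 0 0 0 0 0 0 -1'; python3 -c "
from h import *
st();plan([.440,.3165,.015],1.578)
"
```

```text
time: 11.88
position: [0.4416, 0.3172, 0.0178]
tool_rot: [-0.004, 1.0, 0.0, 0.001]
ft_force: [-0.0, 0.3, 0.3]
grip_width: 0.0867
t 11.875 p [0.4416 0.3172 0.0178] rpy [-1.200e-02  3.139e+00  1.000e-03] q [ 4.170e-01  7.400e-01  1.781e+00 -1.000e-03  6.180e-01 -1.160e+00] F [-0.   0.3  0.3] M [-0.03  0.02  0.02] w 0.0867
0.01 0.03 0 0.04 -0.02 0.07
```

```bash
python3 -m crank '0 0 0 0 0 0.05 -0.2; 0 0 0 0 0 0 0.5; 0 0 0 0 0 0 0.5; 0 0 0 0 0 0 0.5' 30; python3 -c "
from h import *
st()
"
```

```text
time: 12.38
position: [0.4427, 0.3177, 0.0171]
tool_rot: [-0.004, 1.0, 0.001, 0.003]
ft_force: [0.7, -0.9, -1.5]
grip_width: 0.0559
t 12.375 p [0.4427 0.3177 0.0171] rpy [-1.200e-02  3.136e+00  3.000e-03] q [ 4.18e-01  7.42e-01  1.78e+00 -1.00e-03  6.14e-01 -1.16e+00] F [ 0.7 -0.9 -1.5] M [-0.03 -0.   -0.04] w 0.0559
```

```bash
python3 -m crank '0 0 0 0 0 -0.3 0.5; 0 0 0 0 0 -0.6 0.5; 0 0 0 0 0 -1 0.5; 0 0 0 0 0 -1 0.5; 0 0 0 0 0 -0.8 0.5'; python3 -c "
from h import *
st()
p=shot('top','t2')
for t in ['front_stop','side_stop','nest_corner','drawer_handle','loading_drawer']:
  for b in spotter.boxes_of(t,p)[:2]: print(t,round(b['score'],2),np.round(w(p,b['at']),4),proj(p,w(p,b['at'])))
import cv2
a=cv2.imread('pics/t2.png')
cv2.imwrite('pics/t2c.png',cv2.resize(a[155:255,225:315],None,fx=6,fy=6,interpolation=cv2.INTER_CUBIC))
np.save('p4.npy',p,allow_pickle=True)"
```

```text
time: 13.0
position: [0.439, 0.3161, 0.1682]
tool_rot: [-0.004, 1.0, -0.001, -0.002]
ft_force: [0.3, 0.1, -2.5]
grip_width: 0.0558
t 13.0 p [0.439  0.3161 0.1682] rpy [ 1.100e-02 -3.138e+00  3.000e-03] q [ 0.417  0.49   1.697 -0.     0.959 -1.16 ] F [ 0.3  0.1 -2.5] M [-0.01 -0.06 -0.03] w 0.0558
front_stop 0.66 [ 0.5759 -0.0738  0.0274] [270.15920408 196.72600029]
front_stop 0.37 [ 0.7229 -0.0651  0.1082] [269.02158938 138.70387293]
side_stop 0.83 [ 0.5757 -0.0727  0.0317] [269.8599855  196.65427416]
nest_corner 0.69 [ 0.5712 -0.0752  0.0311] [270.7133621  198.25930612]
drawer_handle 0.56 [ 0.5735 -0.0759  0.0352] [271.05232667 197.33355213]
loading_drawer 0.56 [ 0.575  -0.0727  0.0315] [269.85736086 196.90397081]
```

View pics/t2c.png

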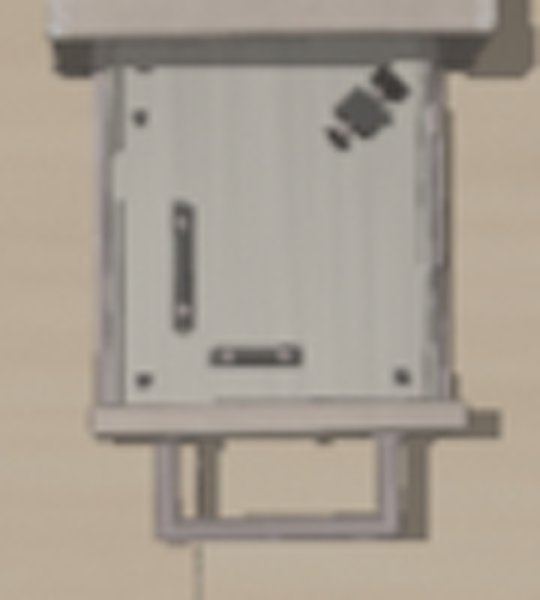

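```bash
python3 -c "
from h import *
p=np.load('p4.npy',allow_pickle=True).item()
f=lambda u,v,z: ray(p,225+(u+.5)/6-.5,155+(v+.5)/6-.5,z)
for n,u,v,z in [('side far face',193,204,.042),('side near face',193,330,.042),('side outer far',173,204,.042),('side outer near',173,330,.042),('fr L face',210,347,.042),('fr R face',302,345,.042),('fr Lfront',210,367,.042),('fr Rfront',302,366,.042),('barL',160,530,.0715),('barR',403,523,.0715),('pan back L',95,407,.09),('panR',466,402,.09)]: print(n,np.round(f(u,v,z),4))
for yaw in (.02,.032,.045):
  ex=np.array([np.cos(yaw),np.sin(yaw),0]);ey=np.array([-ex[1],ex[0],0])
  print(np.round(f(183,267,.042)-.038*ex-.004*ey,4), np.round(f(256,357,.042)+.004*ex+.029*ey,4))
"
```

```text
side far face [ 0.5966 -0.0355  0.042 ]
side near face [ 0.538  -0.0364  0.042 ]
side outer far [ 0.5964 -0.0262  0.042 ]
side outer near [ 0.5379 -0.0272  0.042 ]
fr L face [ 0.5303 -0.0444  0.042 ]
fr R face [ 0.5319 -0.0868  0.042 ]
fr Lfront [ 0.5211 -0.0445  0.042 ]
fr Rfront [ 0.5222 -0.0869  0.042 ]
barL [ 0.4462 -0.0227  0.0715]
barR [ 0.4511 -0.1313  0.0715]
pan back L [0.4999 0.007  0.09  ]
panR [ 0.5049 -0.157   0.09  ]
[ 0.5292 -0.0361  0.042 ] [ 0.5295 -0.0366  0.042 ]
[ 0.5293 -0.0365  0.042 ] [ 0.5291 -0.0366  0.042 ]
[ 0.5294 -0.037   0.042 ] [ 0.5287 -0.0365  0.042 ]
```

```bash
python3 -c "
from h import *
plan([.579,-.071,.17],1.602)"
```

```text
-0.04 -0.08 -0.27 -0.36 -1 -0.01
0 0 -0 -0.33 -1 -0.01
0 0 -0 -0.33 -1 -0.01
0 0 -0 -0.33 -1 -0.01
0 0 -0 -0.33 -1 -0.02
0 0 -0 -0.33 -1 -0.01
0 0 -0 -0.33 -1 -0.02
0 0 -0 -0.33 -1 -0.01
0 0 -0 -0.33 -1 -0.02
0 0 -0 -0.25 -0.76 -0.01
```

```bash
python3 -m crank '-0.04 -0.08 -0.3 -0.35 -0.6 0 0.5; 0 0 0 -0.35 -0.9 0 0.5; 0 0 0 -0.35 -1 0 0.5; 0 0 0 -0.35 -1 0 0.5; 0 0 0 -0.35 -1 0 0.5' >/dev/null; python3 -m crank '0 0 0 -0.3 -1 0 0.5; 0 0 0 -0.3 -1 0 0.5;0 0 0 -0.3 -0.8 0 0.5; 0 0 0 0 0 0 0.5'; python3 -c "
from h import *
st()
plan([.579,-.071,.12],1.602)"
```

```text
time: 14.42
position: [0.5476, 0.0175, 0.1465]
tool_rot: [-0.018, 1.0, -0.0, -0.016]
ft_force: [-0.6, -0.0, -2.1]
grip_width: 0.0556
t 14.425 p [0.5476 0.0175 0.1465] rpy [ 5.600e-02 -3.109e+00  1.000e-03] q [-0.168  0.54   1.676 -0.008  0.957 -1.77 ] F [-0.6 -0.  -2.1] M [ 0.05 -0.03  0.01] w 0.0556
-0 -0.37 0.05 -0.32 -1 0.29
-0 0 0 -0.32 -1 0.29
-0 0 0 -0.08 -0.24 0.07
```

```bash
python3 -m crank '0 -0.4 0.05 -0.3 -0.9 -0.3 0.5; 0 0 0 -0.3 -0.9 -0.1 0.5; 0 0 0 -0.1 -0.3 0 0.5; 0 0 0 0 0 0 0.5'; python3 -c "
from h import *
st()
plan([.579,-.071,.12],1.602)"
```

```text
time: 14.92
position: [0.5737, -0.0631, 0.1556]
tool_rot: [-0.016, 1.0, 0.003, -0.006]
ft_force: [-0.6, -0.2, -2.3]
grip_width: 0.0558
t 14.925 p [ 0.5737 -0.0631  0.1556] rpy [ 0.051 -3.129 -0.011] q [-0.305  0.554  1.61   0.003  0.992 -1.91 ] F [-0.6 -0.2 -2.3] M [-0.    0.02 -0.04] w 0.0558
0.08 -0.13 0.01 -0.14 -0.21 0.89
```

```bash
python3 -m crank '0.1 -0.15 0 -0.15 -0.2 0.4 0.5; 0 0 0 0 0 0.5 0.5; 0 0 0 0 0 0 0.5'; python3 -c "
from h import *
st()
plan([.579,-.071,.08],1.602)
p=shot('side','s1')
cv2.imwrite('pics/s1c.png',cv2.resize(p['img'][130:260,220:380,::-1],None,fx=4.5,fy=4.5,interpolation=cv2.INTER_CUBIC))"
```

```text
time: 15.3
position: [0.5762, -0.0653, 0.1167]
tool_rot: [-0.018, 1.0, 0.001, -0.003]
ft_force: [-0.8, 0.4, -1.9]
grip_width: 0.0558
t 15.3 p [ 0.5762 -0.0653  0.1167] rpy [ 0.056 -3.136 -0.004] q [-3.060e-01  6.100e-01  1.637e+00  1.000e-03  9.010e-01 -1.913e+00] F [-0.8  0.4 -1.9] M [ 0.01  0.1  -0.01] w 0.0558
0.03 -0.06 0.05 -0.07 -0.15 0.92
```

View pics/s1c.png

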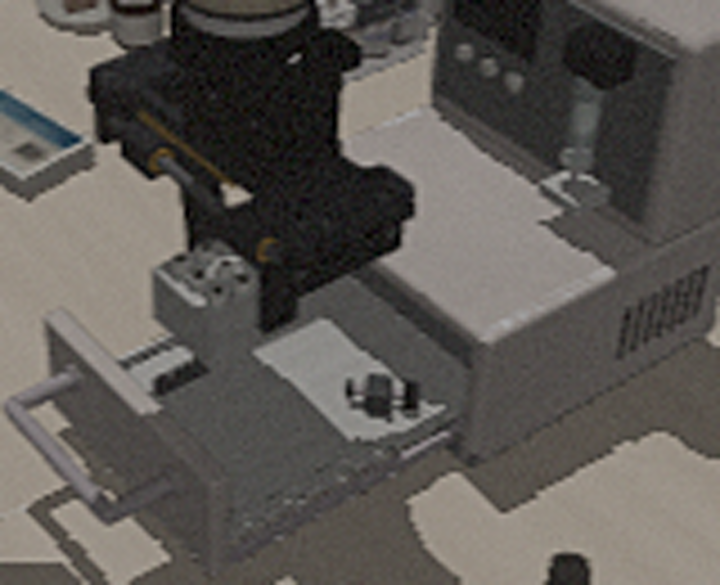

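```bash
python3 -m crank '0.03 -0.05 0.05 -0.05 -0.15 0.5 0.5; 0 0 0 0 0 0.4 0.5; 0 0 0 0 0 0 0.5'; python3 -c "
from h import *
st()
plan([.579,-.071,.055],1.602)"
```

```text
time: 15.72
position: [0.5802, -0.0693, 0.0827]
tool_rot: [-0.017, 1.0, -0.001, 0.002]
ft_force: [0.0, -0.4, -2.2]
grip_width: 0.0558
t 15.725 p [ 0.5802 -0.0693  0.0827] rpy [-5.300e-02  3.137e+00 -2.000e-03] q [-0.31   0.663  1.653  0.     0.821 -1.915] F [ 0.  -0.4 -2.2] M [ 0.04  0.06 -0.01] w 0.0558
-0.01 0.05 0.03 0.03 -0.04 0.69
```

```bash
python3 -m crank '0 0.05 0.03 0.05 -0.05 0.4 0.5; 0 0 0 0.05 0 0.25 0.5; 0 0 0 0 0 0 0.5'; python3 -c "
from h import *
st()
plan([.579,-.071,.049],1.602)
p=shot('wrist','w4')"
```

```text
time: 16.1
position: [0.5767, -0.0713, 0.056]
tool_rot: [-0.016, 1.0, -0.001, 0.0]
ft_force: [-0.2, -0.3, -2.7]
grip_width: 0.0557
t 16.1 p [ 0.5767 -0.0713  0.056 ] rpy [-5.00e-02  3.14e+00 -2.00e-03] q [-0.315  0.703  1.671 -0.002  0.766 -1.916] F [-0.2 -0.3 -2.7] M [ 0.06 -0.02 -0.02] w 0.0557
-0.02 0.01 0 -0.06 0.01 0.18
```

View pics/w4.png

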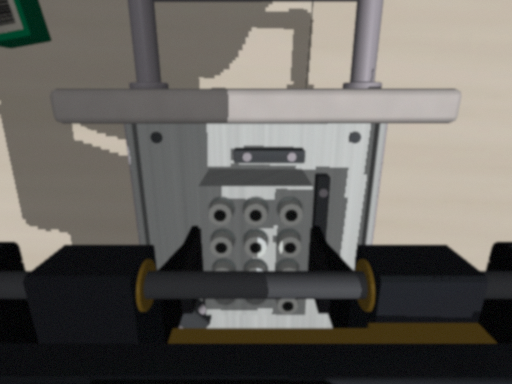

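```bash
python3 -m crank '0 0 0 -0.05 0 0.1 0.5; 0 0 0 0 0 0.05 0.5; 0 0 0 0 0 0 0.5'; python3 -c "
from h import *
st()"
```

```text
time: 16.52
position: [0.5801, -0.0717, 0.0508]
tool_rot: [-0.016, 1.0, -0.001, 0.002]
ft_force: [-0.0, 0.0, -3.1]
grip_width: 0.0555
t 16.525 p [ 0.5801 -0.0717  0.0508] rpy [-0.049  3.138 -0.004] q [-0.313  0.714  1.666 -0.002  0.757 -1.915] F [-0.   0.  -3.1] M [ 0.1   0.02 -0.  ] w 0.0555
```

```bash
python3 -m crank '0 0 0 0.05 0 0.08 0.5; 0 0 0 0 0 0 0.5'; python3 -c "
from h import *
st()"; python3 -m crank '0 0 0 0 0 0.04 0.5; 0 0 0 0 0 0 0.5'; python3 -c "
from h import *
st()"
```

```text
time: 16.77
position: [0.5799, -0.0721, 0.0496]
tool_rot: [-0.016, 1.0, -0.002, 0.004]
ft_force: [0.4, 0.0, -2.4]
grip_width: 0.0558
t 16.775 p [ 0.5799 -0.0721  0.0496] rpy [-0.049  3.133 -0.005] q [-3.150e-01  7.150e-01  1.671e+00 -1.000e-03  7.470e-01 -1.916e+00] F [ 0.4  0.  -2.4] M [ 0.05  0.05 -0.02] w 0.0558
time: 17.02
position: [0.5802, -0.0722, 0.0494]
tool_rot: [-0.016, 1.0, -0.002, 0.004]
ft_force: [0.1, -0.1, -2.2]
grip_width: 0.0553
t 17.025 p [ 0.5802 -0.0722  0.0494] rpy [-0.049  3.132 -0.005] q [-3.150e-01  7.150e-01  1.671e+00 -1.000e-03  7.460e-01 -1.916e+00] F [ 0.1 -0.1 -2.2] M [ 0.09 -0.02  0.03] w 0.0553
```

```bash
python3 -m crank '0 0.1 0 0 0 0.1 0.5; 0 0 0 0 0 0 0.5'; python3 -c "
from h import *
st()"; python3 -m crank '0 0 0 0 0 0.1 0.5'; python3 -c "
from h import *
st();plan([.579,-.071,.049],1.602)"
```

```text
time: 17.27
position: [0.5832, -0.0725, 0.0497]
tool_rot: [-0.015, 1.0, -0.002, 0.004]
ft_force: [0.4, 0.3, -2.0]
grip_width: 0.0558
t 17.275 p [ 0.5832 -0.0725  0.0497] rpy [-0.048  3.134 -0.007] q [-0.312  0.718  1.661 -0.003  0.754 -1.911] F [ 0.4  0.3 -2. ] M [0.04 0.04 0.02] w 0.0558
time: 17.4
position: [0.5852, -0.0725, 0.0488]
tool_rot: [-0.015, 1.0, -0.003, 0.006]
ft_force: [-3.0, 4.5, 34.3]
grip_width: 0.0558
t 17.4 p [ 0.5852 -0.0725  0.0488] rpy [-0.047  3.13  -0.008] q [-0.312  0.72   1.66  -0.002  0.749 -1.911] F [-3.   4.5 34.3] M [1.09 0.61 0.16] w 0.0558
-0.06 0.13 -0.01 0.15 0.04 -0.01
```

```bash
python3 -m crank '-0.03 0.1 0 0.05 0 -0.03 0.5; 0 0 0 0 0 0 0.5'; python3 -c "
from h import *
st();plan([.579,-.071,.049],1.602)"
```

```text
time: 17.65
position: [0.583, -0.0726, 0.0497]
tool_rot: [-0.015, 1.0, -0.001, 0.001]
ft_force: [-0.4, -0.2, -2.5]
grip_width: 0.0557
t 17.65 p [ 0.583  -0.0726  0.0497] rpy [-0.047  3.139 -0.005] q [-0.313  0.719  1.658 -0.003  0.762 -1.912] F [-0.4 -0.2 -2.5] M [0.03 0.04 0.  ] w 0.0557
-0.03 0.03 -0.01 0.1 0.04 0.02
```

```bash
python3 -m crank '0 0 0 0.1 0 0.05 0.5; 0 0 0 0.1 0 0.03 0.5'; python3 -c "
from h import *
st();plan([.579,-.071,.049],1.602)"
```

```text
time: 17.9
position: [0.58, -0.0729, 0.0489]
tool_rot: [-0.014, 1.0, -0.002, 0.007]
ft_force: [1.5, 3.3, 9.1]
grip_width: 0.0557
t 17.9 p [ 0.58   -0.0729  0.0489] rpy [-0.045  3.127 -0.006] q [-3.160e-01  7.150e-01  1.675e+00  1.000e-03  7.370e-01 -1.917e+00] F [1.5 3.3 9.1] M [ 0.62 -0.14 -0.01] w 0.0557
-0.05 0.16 -0.03 0.02 0.05 -0
```

```bash
python3 -m crank '-0.03 0.1 0 0.1 0 0 0.5; 0 0 0 0.1 0 0 0.5'; python3 -c "
from h import *
st();plan([.579,-.071,.049],1.602)"
```

```text
time: 18.15
position: [0.5738, -0.0736, 0.0489]
tool_rot: [-0.015, 1.0, -0.001, 0.005]
ft_force: [2.8, 0.8, 0.8]
grip_width: 0.0558
t 18.15 p [ 0.5738 -0.0736  0.0489] rpy [-0.045  3.132 -0.004] q [-3.210e-01  7.110e-01  1.687e+00  1.000e-03  7.340e-01 -1.921e+00] F [2.8 0.8 0.8] M [ 0.15 -0.25  0.01] w 0.0558
-0.03 0.11 -0.03 -0.13 0.06 -0
```

```bash
python3 -m crank '-0.02 0.1 0 0.05 0 0 0.5'; python3 -m crank '0 0 0 0.05 0 0 0.5'; python3 -c "
from h import *
st();plan([.579,-.071,.049],1.602);shot('wrist','w5')"
```

```text
time: 18.27
position: [0.5728, -0.0736, 0.049]
tool_rot: [-0.014, 1.0, -0.001, 0.002]
ft_force: [4.1, 3.0, 0.4]
grip_width: 0.0558
time: 18.4
position: [0.5728, -0.0738, 0.049]
tool_rot: [-0.013, 1.0, -0.001, 0.004]
ft_force: [6.0, 3.0, 1.9]
grip_width: 0.0558
t 18.4 p [ 0.5728 -0.0738  0.049 ] rpy [-4.200e-02  3.134e+00 -2.000e-03] q [-0.322  0.71   1.688  0.002  0.736 -1.922] F [6.  3.  1.9] M [ 0.58 -1.09 -0.1 ] w 0.0558
-0.01 0.08 -0.05 -0.16 0.06 0
```

View pics/w5.png

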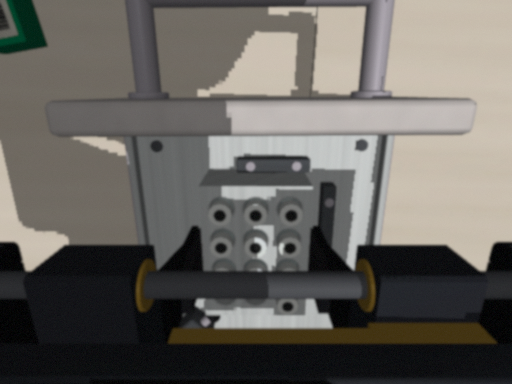

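```bash
python3 -m crank '0 0.08 -0.05 0 0.1 0 0.5; 0 0 0 0 0.1 0 0.5'; python3 -c "
from h import *
st();plan([.571,-.0634,.049],1.602)"
```

```text
time: 18.7
position: [0.5726, -0.0673, 0.0489]
tool_rot: [-0.016, 1.0, -0.002, 0.0]
ft_force: [0.6, -3.2, 2.5]
grip_width: 0.0555
t 18.7 p [ 0.5726 -0.0673  0.0489] rpy [-0.05   3.141 -0.006] q [-0.309  0.711  1.685 -0.005  0.744 -1.908] F [ 0.6 -3.2  2.5] M [-0.6  -0.38 -0.06] w 0.0555
-0.05 0 0.01 0.04 0.1 -0
```

```bash
python3 -m crank '-0.04 0 0 0.01 0.06 0 0.5'; python3 -m crank '0 0 0 0.02 0.05 0 0.5';python3 -m crank '0 0 0 0.02 0.05 0 0.5'; python3 -c "
from h import *
st();plan([.571,-.0634,.049],1.602)"
```

```text
time: 18.82
position: [0.5725, -0.0652, 0.049]
tool_rot: [-0.016, 1.0, -0.001, 0.001]
ft_force: [2.3, -3.2, 1.0]
grip_width: 0.0557
time: 18.95
position: [0.5725, -0.0635, 0.049]
tool_rot: [-0.016, 1.0, -0.001, 0.001]
ft_force: [4.7, -2.0, -2.2]
grip_width: 0.0557
time: 19.08
position: [0.5725, -0.0624, 0.049]
tool_rot: [-0.017, 1.0, -0.002, 0.002]
ft_force: [3.0, -7.2, -1.0]
grip_width: 0.0557
t 19.075 p [ 0.5725 -0.0624  0.049 ] rpy [-0.053  3.136 -0.006] q [-0.301  0.709  1.691 -0.003  0.736 -1.903] F [ 3.  -7.2 -1. ] M [-1.38 -0.63 -0.09] w 0.0557
-0.04 0.05 0.03 0.04 -0.02 -0
```

```bash
python3 -m crank '-0.02 0.03 0 0.03 0.03 0 0.5';  python3 -m crank '0 0 0 0.04 0.03 0 0.5'; python3 -m crank '0 0 0 0.05 0.03 0 0.5'; python3 -c "
from h import *
st();shot('wrist','w6');p=shot('top','t3')
cv2.imwrite('pics/t3c.png',cv2.resize(p['img'][155:255,225:315,::-1],None,fx=6,fy=6,interpolation=cv2.INTER_CUBIC));st()"
```

```text
time: 19.2
position: [0.5724, -0.0623, 0.049]
tool_rot: [-0.017, 1.0, -0.002, 0.002]
ft_force: [5.4, -6.9, -2.1]
grip_width: 0.0559
time: 19.32
position: [0.5724, -0.0624, 0.049]
tool_rot: [-0.017, 1.0, -0.003, 0.004]
ft_force: [5.3, -4.5, -2.1]
grip_width: 0.0556
time: 19.45
position: [0.5724, -0.0623, 0.0492]
tool_rot: [-0.017, 1.0, -0.004, 0.006]
ft_force: [6.3, -4.5, -1.6]
grip_width: 0.0558
t 19.45 p [ 0.5724 -0.0623  0.0492] rpy [-0.052  3.128 -0.013] q [-0.3    0.707  1.697 -0.006  0.723 -1.9  ] F [ 6.3 -4.5 -1.6] M [-0.75 -0.96 -0.08] w 0.0558
t 19.55 p [ 0.5724 -0.0623  0.0492] rpy [-0.052  3.128 -0.013] q [-0.3    0.707  1.698 -0.006  0.723 -1.9  ] F [ 5.4 -4.2 -2.3] M [-0.83 -0.86  0.06] w 0.0557
```

View pics/w6.png

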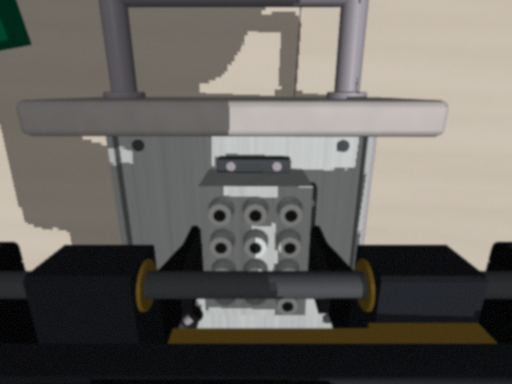

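View pics/t3c.png

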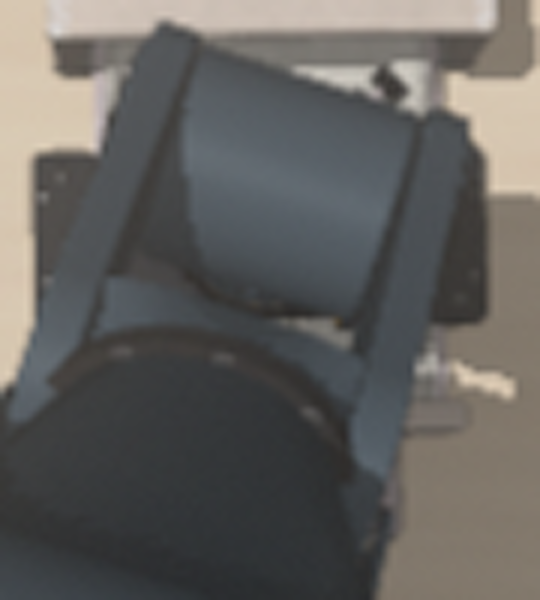

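```bash
python3 -m crank '-0.08 0.1 0 0.02 0.01 0.04 0.5';python3 -m crank '-0.04 0.05 0 0.02 0.02 0.03 0.5'; python3 -c "
from h import *
st();plan([.5724,-.0624,.049],1.602)"
```

```text
time: 19.68
position: [0.5725, -0.0624, 0.0488]
tool_rot: [-0.017, 1.0, -0.001, 0.003]
ft_force: [0.7, -1.4, 17.2]
grip_width: 0.0558
time: 19.8
position: [0.5724, -0.0624, 0.0489]
tool_rot: [-0.017, 1.0, -0.0, 0.001]
ft_force: [0.7, -4.5, 6.2]
grip_width: 0.0557
t 19.8 p [ 0.5724 -0.0624  0.0489] rpy [-0.053  3.138 -0.   ] q [-3.030e-01  7.100e-01  1.689e+00  1.000e-03  7.400e-01 -1.908e+00] F [ 0.7 -4.5  6.2] M [-1.08 -0.36 -0.07] w 0.0557
```

```bash
python3 -m crank '0 0.04 0 0.05 0.02 0.01 0.5';python3 -m crank '0 0.04 0 0.06 0.025 0.01 0.5'; python3 -c "
from h import *
st();plan([.5724,-.0624,.049],1.602)"
```

```text
time: 19.92
position: [0.5724, -0.0624, 0.049]
tool_rot: [-0.017, 1.0, -0.001, 0.002]
ft_force: [6.9, -2.5, -3.3]
grip_width: 0.0556
time: 20.05
position: [0.5724, -0.0624, 0.049]
tool_rot: [-0.016, 1.0, -0.002, 0.003]
ft_force: [6.4, -4.2, -2.1]
grip_width: 0.0559
t 20.05 p [ 0.5724 -0.0624  0.049 ] rpy [-0.052  3.135 -0.006] q [-0.302  0.709  1.692 -0.003  0.734 -1.903] F [ 6.4 -4.2 -2.1] M [-0.63 -1.24 -0.01] w 0.0559
-0.04 0.07 0.02 -0 0 0
```

```bash
python3 -m crank '-0.04 0.08 0 0.06 0.025 0.025 0.5';python3 -m crank '-0.02 0.04 0 0.06 0.03 0.02 0.5'; python3 -c "
from h import *
st();plan([.5724,-.0624,.049],1.602)"
```

```text
time: 20.18
position: [0.5724, -0.0624, 0.0489]
tool_rot: [-0.016, 1.0, -0.001, 0.002]
ft_force: [4.4, -3.1, 6.2]
grip_width: 0.0559
time: 20.3
position: [0.5725, -0.0624, 0.0489]
tool_rot: [-0.017, 1.0, -0.002, 0.003]
ft_force: [4.7, -5.0, 1.8]
grip_width: 0.0557
t 20.3 p [ 0.5725 -0.0624  0.0489] rpy [-0.052  3.135 -0.005] q [-0.302  0.709  1.692 -0.002  0.734 -1.905] F [ 4.7 -5.   1.8] M [-0.85 -0.89 -0.01] w 0.0557
-0.04 0.07 0.02 0 0 -0
```

```bash
python3 -m crank '-0.03 0.07 0 0.1 0.025 0.02 0.5'; python3 -m crank '-0.03 0.07 0 0.1 0.03 0.02 0.5'; python3 -c "
from h import *
st();plan([.5724,-.0624,.049],1.602)
p=shot('side')
cv2.imwrite('pics/s2c.png',cv2.resize(p['img'][130:260,220:380,::-1],None,fx=4.5,fy=4.5,interpolation=cv2.INTER_CUBIC));shot('wrist','w7');st();st()"
```

```text
time: 20.42
position: [0.5723, -0.0625, 0.0491]
tool_rot: [-0.016, 1.0, -0.001, 0.004]
ft_force: [7.8, -1.1, 1.5]
grip_width: 0.0558
time: 20.55
position: [0.5723, -0.0624, 0.0492]
tool_rot: [-0.016, 1.0, -0.001, 0.006]
ft_force: [8.0, -3.1, -0.3]
grip_width: 0.0557
t 20.55 p [ 0.5723 -0.0624  0.0492] rpy [-0.051  3.13  -0.004] q [-3.030e-01  7.070e-01  1.696e+00  1.000e-03  7.270e-01 -1.907e+00] F [ 8.  -3.1 -0.3] M [-0.61 -1.35  0.1 ] w 0.0557
-0.03 0.13 0.01 -0 0 0
t 20.65 p [ 0.5723 -0.0624  0.0492] rpy [-0.051  3.13  -0.004] q [-3.030e-01  7.070e-01  1.696e+00  1.000e-03  7.270e-01 -1.907e+00] F [ 7.8 -2.8  0.5] M [-0.55 -1.41  0.09] w 0.0558
t 20.65 p [ 0.5723 -0.0624  0.0492] rpy [-0.051  3.13  -0.004] q [-3.030e-01  7.070e-01  1.696e+00  1.000e-03  7.270e-01 -1.907e+00] F [ 7.8 -2.8  0.5] M [-0.55 -1.41  0.09] w 0.0558
```

View pics/s2c.png

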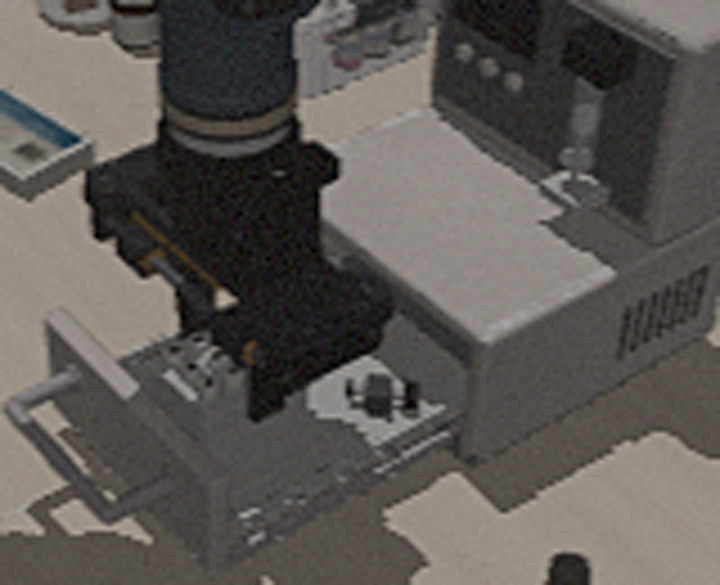

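```bash
python3 -c "
import cv2
a=cv2.imread('pics/w7.png');cv2.imwrite('pics/w7c.png',cv2.resize(a[130:330,180:340],None,fx=4,fy=3,interpolation=cv2.INTER_CUBIC))"
```

```text
(no output)
```

View pics/w7c.png

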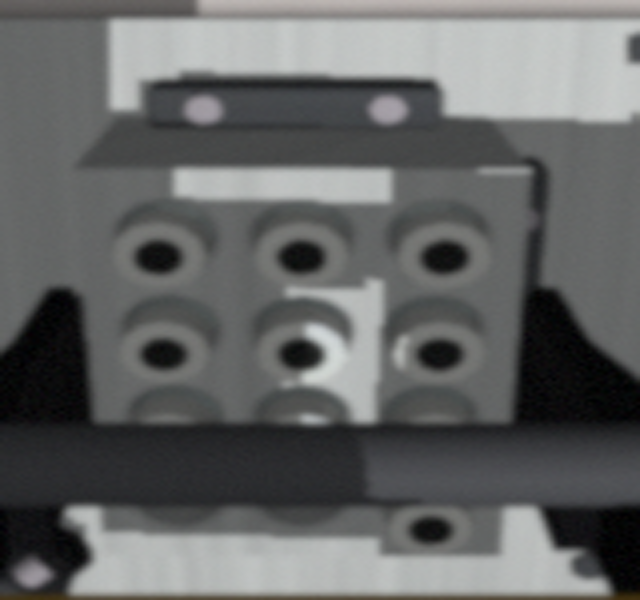

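```bash
python3 -m crank '-0.03 0.15 0 0.06 0.03 0.03 0.5'; python3 -m crank '-0.03 0.08 0 0.08 0.035 0.03 0.5'; python3 -c "
from h import *
st();plan([.5724,-.0624,.049],1.602)"
```

```text
time: 20.78
position: [0.5724, -0.0624, 0.0489]
tool_rot: [-0.016, 1.0, -0.001, 0.002]
ft_force: [3.0, -3.6, 6.5]
grip_width: 0.056
time: 20.9
position: [0.5724, -0.0624, 0.0489]
tool_rot: [-0.016, 1.0, -0.002, 0.002]
ft_force: [5.8, -3.4, 4.2]
grip_width: 0.0554
t 20.9 p [ 0.5724 -0.0624  0.0489] rpy [-0.052  3.138 -0.005] q [-0.302  0.71   1.69  -0.003  0.738 -1.903] F [ 5.8 -3.4  4.2] M [-0.84 -1.15  0.03] w 0.0554
```

```bash
python3 -m crank '-0.03 0.06 0 0.08 0.045 0.018 0.5'; python3 -c "
from h import *
st();shot('wrist','w8');shot('top','t4');st()"
```

```text
time: 21.02
position: [0.5724, -0.0624, 0.049]
tool_rot: [-0.017, 1.0, -0.002, 0.003]
ft_force: [6.9, -5.6, -2.2]
grip_width: 0.0559
t 21.025 p [ 0.5724 -0.0624  0.049 ] rpy [-0.052  3.136 -0.006] q [-0.301  0.709  1.691 -0.003  0.735 -1.903] F [ 6.9 -5.6 -2.2] M [-1.18 -1.2  -0.01] w 0.0559
t 21.125 p [ 0.5724 -0.0624  0.0489] rpy [-0.052  3.136 -0.006] q [-0.301  0.709  1.691 -0.003  0.735 -1.903] F [ 6.  -5.7  0.7] M [-1.03 -1.14 -0.  ] w 0.0557
```

```bash
python3 -c "
from h import *
p=shot('top')
for t in ['case','tissue','bottle_tall','bottle_flat','petri','carton']:
  for b in spotter.boxes_of(t,p)[:1]: print(t,round(b['score'],2),np.round(w(p,b['at']),3))
st()"
```

```text
case 0.61 [ 0.468 -0.384  0.047]
tissue 0.8 [0.611 0.281 0.015]
bottle_tall 0.57 [ 0.624 -0.28   0.044]
bottle_flat 0.62 [ 0.62  -0.344  0.038]
carton 0.63 [ 0.431 -0.228  0.02 ]
t 21.475 p [ 0.5724 -0.0624  0.0489] rpy [-0.052  3.136 -0.006] q [-0.302  0.709  1.691 -0.003  0.735 -1.903] F [ 6.5 -5.1  0. ] M [-1.03 -1.15  0.04] w 0.0559
```

Steady and the bystanders are unmoved (the petri dish was not reported, as the arm may be hiding it). I am handing in.

```bash
python3 -c "
from h import *
robot.hand_in();st()"
```

```text
the job is handed in; nothing more can be done
the job is handed in; nothing more can be done
```

The drawer is fully open and the vial block sits in the nest corner. The gripper is still holding it against both stops. The job took about 21.5 s of the 64 s allowed.

- **Drawer:** I pulled it about 148 mm by the handle. It stopped moving while the pull rose to about 26 N, so I took that as the end stop. It had started about 15 mm open.
- **Block:** I set it on the tray clear of the stops and the clamp, then slid it to the front stop and then to the side stop. In the last readings it was pressed with about 6 N against the front stop and 5 N against the side stop. The tool was still and upright to about 0.4°, and the block was at the height where it first met the tray.
- **Discrepancies:** The first touch on the tray, before sliding, peaked at about 34 N straight down, harder than I intended; I eased off at once. The block met the front stop about 2 mm short of where the cameras put it. That is within calibration error, and the close-up showed the block's front face right against the stop.
- **Downward press:** At the end the tool pressed on the tray with only about 2 N.
- **Other things:** The case, tissue pack, both bottles and carton were found within about 3 mm of where they started. The petri dish was not reported in the last picture, so I could not check it there. The arm stayed about 100 mm or more above it each time it passed over.

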